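Find the high spot of a pulley rim with a dial indicator

TASK

Check this pulley for its high spot: slide the dial indicator up until its sprung plunger presses on the rim without driving it to the end of its travel, then turn the pulley by its crank handle and watch the dial to find the highest place of the whole rim. Leave the pulley standing with that highest place right under the plunger and the plunger still pressing part-way in, and let go. Be gentle with the indicator, and do not disturb the things around.

Things in the scene. Friction and masses are not known exactly. Their poses are not given: they have to be found in the camera images.
- bench: Run-out bench fixed to the table: grey base plate 150 x 340 x 12 mm, origin on the table top under the slideway's centre line; its y axis runs along the slideway towards the pulley (the pulley's spindle is at x 0, y +80 mm), x across it, z up.
- spindle (a point): Point on the pulley's upright turning axis, 50 mm above the table, the height of the plunger. The crank handle moves round this axis on a circle of 42 mm radius.
- wheel: The pulley: grey disc 120 mm across, 20 mm thick, top 60 mm above the table, with a crank arm. Origin on the spindle at its underside, z up, y towards the crank handle. Turns either way without end (friction 0.12 N m), stays where left. Plain rim radius 60 mm; at an unmarked angle, new each time, a rounded swelling 4 mm high, 30 degrees to each side; about 150 degrees off a lesser one, 2.2 mm.
- crank_grip (a point): Black crank handle on the pulley, an upright round sleeve 16 mm across, that spins on its pin, from 70 to 125 mm above the table; this point is on its axis 105 mm above the table.
- carriage_grip (a point): Black upright round post 16 mm across at the back of the indicator's blue carriage, up to 125 mm above the table (free above the dial at 69 mm); this point is on its axis at 105 mm. The carriage slides along the bench's y axis only, up to 45 mm, with about 10 N of friction, and stays where left.
- plunger: The indicator's sprung steel plunger: 6 mm rod with a red 8 mm ball end, along the bench's y axis, 50 mm above the table, pointing at the spindle. It can be pushed in 10 mm; the spring takes 0.9 N at first, 3.9 N fully in; then it bottoms and the force jumps. Axes as the bench's; origin 50 mm below the ball's foremost point.
- tip (a point): Foremost point of the plunger's red ball, the point that touches the rim. At the start it stands about 6 to 20 mm clear of the rim.
- needle (a joint): Reading of the dial (80 mm across, face up on the carriage; white, red needle 30 mm long) in rad: 0 with the plunger free, needle pointing to the pulley; turns clockwise from above by 0.5 rad a millimetre pushed in (5 = fully in); one tick a millimetre.
- gearhead: Black 60 mm gearhead lying on the table at the left, a bystander; origin under its middle.
- bottle_red: White bottle with red cap, 154 mm tall, at the right, a bystander; origin under its middle.
- key_box: Small green open carton 82 x 116 x 46 mm at the right, a bystander; origin under its middle.

How it is judged:
On the way, in this order (a step that is already met when the one before it is completed fails the run):
1. the plunger presses on the rim, at least 1 mm in (value of joint needle between 0.5 and 4.5 rad), for 0.2 s.
2. the pulley is turned until its highest place is under the pressed plunger (all of step 1 and horizontal distance between tip and spindle above 0.0632 m), for 0.2 s.
At the end, for the whole second after the job is handed in: The plunger rests on the top of the higher swelling (its tip more than 63.2 mm from the spindle axis, which is within about 10 degrees of the top), pushed 1 to 9 mm in (needle 0.5 to 4.5 rad), and the pulley stands still (all of step 2 and angular speed of wheel below 0.05 rad/s); the robot touches nothing.
It fails at once if the plunger is overloaded: more than 10 N on it (driven to the end of its travel) (contact force between plunger and wheel above 10 N or value of joint needle above 4.9 rad).
It fails at once if the robot handles the plunger itself (contact force between any of the fingers, the arm and plunger above 1 N).
It fails at once if the gearhead is shifted by more than 20 mm (distance of gearhead from where it was at the start of the episode above 0.02 m).
It fails at once if the bottle is shifted by more than 20 mm (distance of bottle_red from where it was at the start of the episode above 0.02 m).
It fails at once if the carton is shifted by more than 20 mm (distance of key_box from where it was at the start of the episode above 0.02 m).
It also fails if it takes over 72 s, if anything falls off the work surface, if the arm or the gripper's body presses on something with over 40 N, if the wrist force passes 120 N, or if a joint passes its speed limit or range.

ROBOT

A 6-joint arm with a two-finger parallel gripper is mounted at the origin on the work surface; the furniture and walls round the work are solid. World frame = base frame: x ahead of the robot, y to its left, z up, the work surface at z = 0. Lengths are in m, angles in rad, forces in N, time in s.
With the tool pointing down it reaches from about 0.35 to 0.775 m from the base axis. Payload 5.5 kg.
Tool frame: the origin (TCP) lies at the very end of the fingers, on their centre line; the grasp point (between the pads) lies hold_point_z behind it (hold_point_z is the distance from the TCP to the grasp point, in m); x points along the fingers, y is the direction in which the jaws open and shut, and the axes are right-handed (so a half turn about x gives the same grasp; the last joint's range is limited). The gripper opens to 85 mm and grips with 20 to 120 N. Pads are 22 mm wide; open, the fingers measure 114 mm over their backs; the gripper's body (76 mm by 85 mm) begins 54 mm behind the grasp point. The pads swing forward as they close: fully open they stand 13 mm farther back than shut.
Start: joints at [0.969, 0.313, 0.046, 1.304, 0, 1.431], TCP at [0.256, 0.515, 0.231] pointing down, gripper open.
Joint ranges: [-2.76, 2.76], [-0.86, 1.69], [-1.03, 1.26], [-2.2, 2.34], [-1.47, 1.5], [-3.14, 3.14]. Speed limits (rad/s): [2.57, 2.57, 3.14, 3.14, 3.14, 3.14].

INTERFACE

Orientations are given as a unit quaternion [w, x, y, z].
In Python, from workcell import * gives the robot as it stands. The module is installed in compiled form; this text tells all that it offers.
- The arm moves only by the tool step_arm, never from a script. Its argument "targets" is a list of rows, each a list of 3 entries, a list of its own where there are three numbers: the turn, a rotation vector about the tool's x, y, z in degrees, then the shift along the tool's x, y, z in cm, then the finger opening in cm, from 0 to 8.54. A call has exactly 10 rows; each row shifts and turns the commanded pose from where the row before left it, along the tool's axes as they then stand; what a row does not reach is not made up. A row lasts 1/10 s, in which the tool goes at most 50 mm and 8.59 degrees, less where a joint would pass 70% of its speed; a pose out of reach is approached as far as the arm can. A call with a gripper value outside its range is refused whole. The fingers move at their own pace and stop on an object; "force" is the grip in N (left out, the last holds). Time passes only in rows, so rows that do not move let the fingers close, or fill a call up. It gives the time, the measured TCP pose, the force and the opening at its end, in the units of the state.
- get_state(): the state, without advancing time (a new reading comes with each control period).
- read_camera(name): name is "scene" or "top" or "wrist"; returns the picture (420x560x3 uint8, red, green, blue); there is no depth.
- camera_model(name): a dict with "fx", "fy", "cx", "cy" (pixels), "dist_coeffs" ([k1, k2, p1, p2, k3] as OpenCV has them; the pictures are not rectified), "xyz" and "rotation" of the camera in the world; the wrist camera has in their place "T_tool_cam" (4x4, takes a point from camera to tool coordinates, whose origin is the TCP and whose axes are the tool frame's). Camera axes: x right, y down, z forward; pixel columns grow to the right and rows downward; lengths in m; the calibration is good to about 2 mm. A picture is of the moment at which its call begins: read the wrist's pose just before it. camera_model takes no time and is no camera call.
- hand_in(): hands the job in, once; it reports no verdict.
Trained networks look in the newest picture that a camera, given by its name, has taken for a name from the list of things; names that differ only in an ending like _2 or _b are one class to them, and where a whole thing is asked for, a point or a joint stands for the part that bears it (a point fixed in the world has none). Each returns a list of dicts, best first, with "p" (0 to 1); they miss things now and then, are a little off and sometimes report something else, mostly with a low value. They report only what shows in the picture. A call takes as long as a camera call.
- find_in(camera, label): "extent" ([left, top, width, height] in pixels, round what is visible of it).
- silhouettes(camera, label): "mask" (420x560 bool, what is visible of it) and "extent" ([left, top, width, height] in pixels, round what is visible of it).
The state is a dict: "clock": time; "joint_pos": joint angles; "qvel": joint speeds; "tau": joint torques, N m; "tcp_pos": TCP position; "orientation": TCP orientation; "wrist_force": force on the tool from outside, world axes, zero at the start; "ft_torque": the same for the moment, N m; "finger_gap": finger opening in m.
Only numpy, scipy, OpenCV 4.12 (cv2) and the standard library are available. Lean on these libraries where they do the work, as an engineer would, in place of code of your own. Each camera call takes 0.05 s, during which the arm holds its last target.

## Working session

There is one attempt and no reset: what is moved stays moved. The work goes in short steps, Python scripts to look and compute and a tool call to move; the robot and the scene stay as the last step left them, time stands still between calls to the robot, and variables do not carry over. Pictures are saved under pics/ and viewed, and the job is handed in when it is done.

Besides the shell and the picture viewer there is one more tool, called after "Emit:" by a JSON object that holds its "fn" and its "kwargs", one argument or row to a line. step_arm: Moves the arm, as the interface text tells. Its arguments: {"type":"object","properties":{"targets":{"type":"array","items":{"type":"array"}},"force":{"type":"number"}},"required":["targets"]}

```bash
mkdir -p pics
cat > h.py <<'E'
from workcell import *
import numpy as np, cv2
def snap(c,n):
    im=read_camera(c); cv2.imwrite('pics/'+n,np.ascontiguousarray(im[:,:,::-1])); return im
def K(c):
    m=camera_model(c); return np.array([[m['fx'],0,m['cx']],[0,m['fy'],m['cy']],[0,0,1]]),np.array(m['dist_coeffs']),m
def onplane(c,uv,z):
    k,d,m=K(c); p=cv2.undistortPoints(np.array([[uv]],float),k,d)[0,0]
    R=np.array(m['rotation']); 
    v=R@np.array([p[0],p[1],1]); o=np.array(m['xyz']); return o+v*(z-o[2])/v[2]
def proj(c,P):
    k,d,m=K(c);R=np.array(m['rotation']);o=np.array(m['xyz']);q=R.T@(np.array(P)-o)
    return cv2.projectPoints(q.reshape(1,3),np.zeros(3),np.zeros(3),k,d)[0][0,0]
E
python3 - <<'E'
from h import *
print(get_state()); snap('scene','s0.png')
for l in ['wheel','crank_grip','carriage_grip']: print(l,[(r['p'],r['extent']) for r in find_in('scene',l)][:2])
snap('top','t0.png')
for l in ['bench','wheel','crank_grip','carriage_grip','needle','plunger','gearhead','bottle_red','key_box']: print(l,[(r['p'],r['extent']) for r in find_in('top',l)][:2])
for c in ['scene','top','wrist']: print(camera_model(c))
E
```

```text
{'clock': 0.0, 'joint_pos': array([9.69416041e-01, 3.13995262e-01, 4.49813343e-02, 1.30357009e+00,
       1.70579883e-06, 1.43122720e+00]), 'qvel': array([-5.77536058e-05,  3.81981126e-04, -8.93500111e-05, -7.56525021e-04,
        9.35049453e-04, -8.16370914e-04]), 'tau': array([ 2.77264953e-04, -4.80625892e+01,  2.98534155e+01,  1.94489595e-02,
       -2.23346615e-04, -9.47483159e-06]), 'tcp_pos': array([0.25591136, 0.51435724, 0.23041274]), 'orientation': array([ 0.68811017,  0.16123886,  0.68856897, -0.16241675]), 'wrist_force': array([ 0.03331073,  0.31099867, -0.90334874]), 'ft_torque': array([-0.01312703, -0.01810475, -0.04007653]), 'finger_gap': 0.08540984034115558}
wheel [(0.83, [273.9, 187.8, 37.7, 45.1]), (0.51, [340.1, 293.4, 57.8, 41.6])]
crank_grip [(0.62, [255.4, 188.9, 121.6, 91.0])]
carriage_grip [(0.81, [308.5, 225.4, 49.0, 38.0])]
bench [(0.93, [236.3, 171.6, 118.2, 55.6])]
wheel [(0.59, [238.7, 178.3, 44.5, 39.6])]
crank_grip [(0.39, [243.3, 186.7, 4.8, 7.0])]
carriage_grip [(0.77, [290.7, 183.1, 56.3, 24.8])]
needle []
plunger []
gearhead [(0.7, [148.5, 226.1, 31.
[... 586 characters left out ...]
 ,  0.        ,  0.        ]), 'xyz': array([0.31337525, 0.01915312, 1.14165876]), 'rotation': array([ 0.06225732, -0.70120349,  0.70833383, -0.05196989])}
{'fx': 338.8597799437894, 'fy': 338.8597799437894, 'cx': 283.0347910945842, 'cy': 210.295602648925, 'dist_coeffs': array([-0.05836155,  0.        ,  0.        ,  0.        ,  0.        ]), 'T_tool_cam': array([[-1.20714301e-03, -2.98078388e-01,  9.54540632e-01,
        -1.42839983e-01],
       [ 9.99999207e-01, -1.63387284e-05,  1.25952923e-03,
         1.09486994e-03],
       [-3.59842463e-04,  9.54541395e-01,  2.98078171e-01,
        -7.67687335e-02],
       [ 0.00000000e+00,  0.00000000e+00,  0.00000000e+00,
         1.00000000e+00]])}
```

Rotation is a quaternion. I'll fix that and look.

```bash
cat >> h.py <<'E'
from scipy.spatial.transform import Rotation as Ro
def q2R(q): return Ro.from_quat([q[1],q[2],q[3],q[0]]).as_matrix()
_K=K
def K(c):
    k,d,m=_K(c)
    m=dict(m)
    if c=='wrist':
        s=get_state(); R=q2R(s['orientation']); T=np.array(m['T_tool_cam'])
        m['rotation']=R@T[:3,:3]; m['xyz']=np.array(s['tcp_pos'])+R@T[:3,3]
    else: m['rotation']=q2R(m['rotation'])
    return k,d,m
E
python3 - <<'E'
from h import *
import cv2
for f,o,(x0,x1,y0,y1) in [('t0','t0z',(130,450,150,280)),('s0','s0z',(230,430,150,310))]:
    im=cv2.imread(f'pics/{f}.png')[y0:y1,x0:x1]; s=min(800/im.shape[1],600/im.shape[0]); cv2.imwrite(f'pics/{o}.png',cv2.resize(im,None,fx=s,fy=s,interpolation=cv2.INTER_CUBIC))
E
```

```text
(no output)
```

View pics/t0z.png

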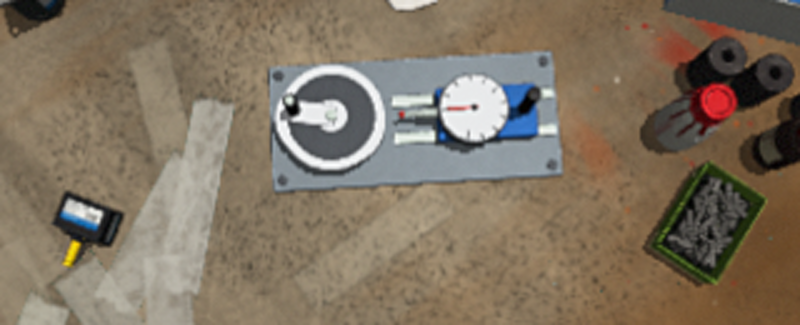

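View pics/s0z.png

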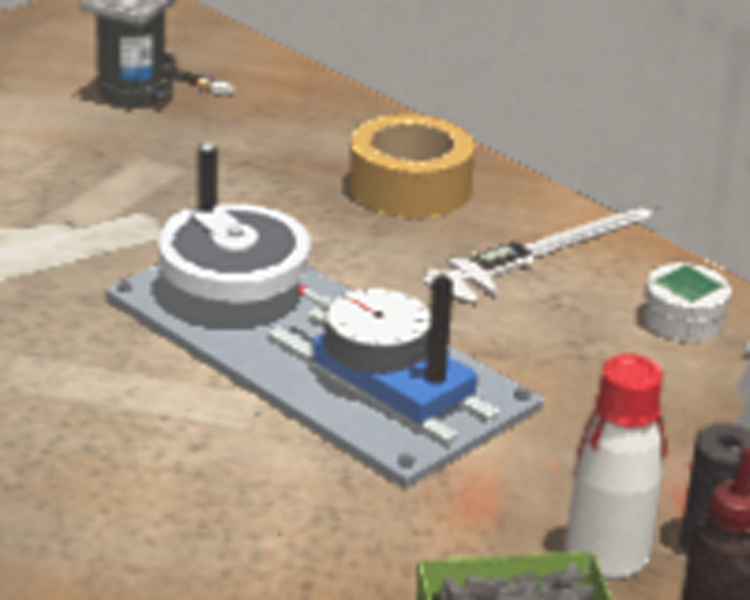

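View pics/s0.png

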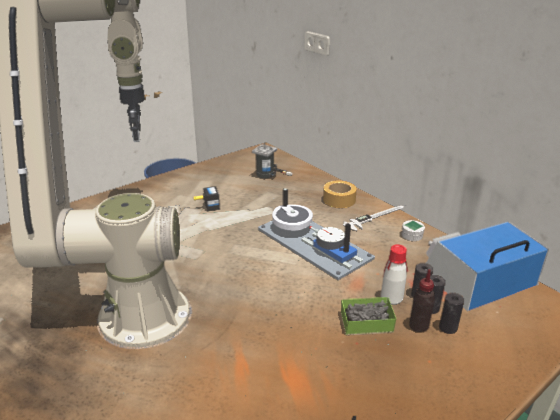

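Run:
```python
from h import *
f=lambda x,y:(130+(x-.5)/2.5, 150+(y-.5)/2.5)
for n,p,z in [('c1',(270,67),.012),('c2',(551,52),.012),('c3',(562,173),.012),('c4',(275,190),.012),('wheelc',(331,118),.06),('crank',(291,100),.125),('post',(535,92),.125),('tip',(401,115),.05),('dialc',(473,107),.069),('bottle',(718,100),.154),('gear',(88,220),.03),('keybox',(708,222),.046)]:
    print(n,onplane('top',f(*p),z).round(4))
g=lambda x,y:(230+(x-.5)/3.75,150+(y-.5)/3.75)
for n,p,z in [('crank',(208,147),.125),('post',(441,280),.125),('wheelc',(235,235),.06),('tip',(302,290),.05),('dialc',(378,314),.069)]: print(n,onplane('scene',g(*p),z).round(4))
```

```text
c1 [0.5999 0.1546 0.012 ]
c2 [ 0.6143 -0.1806  0.012 ]
c3 [ 0.4685 -0.1877  0.012 ]
c4 [0.4523 0.1476 0.012 ]
wheelc [0.5275 0.0793 0.06  ]
crank [0.5347 0.1183 0.125 ]
post [ 0.5404 -0.1417  0.125 ]
tip [5.32e-01 1.00e-04 5.00e-02]
dialc [ 0.5364 -0.0803  0.069 ]
bottle [ 0.5237 -0.3287  0.154 ]
gear [0.4171 0.3626 0.03  ]
keybox [ 0.4058 -0.346   0.046 ]
crank [0.5322 0.1134 0.125 ]
post [ 0.5349 -0.1474  0.125 ]
wheelc [0.5323 0.0785 0.06  ]
tip [ 0.5302 -0.0059  0.05  ]
dialc [ 0.5315 -0.0894  0.069 ]
```

Run:
```python
from h import *
import workcell
print([a for a in dir(workcell) if not a.startswith('__')])
try: print('hold_point_z',hold_point_z)
except Exception as e: print(e)
s=get_state();print(q2R(s['orientation']).round(3),s['clock'])
```

```text
['MotionError', 'camera_model', 'find_in', 'get_state', 'hand_in', 'hold_point_z', 'read_camera', 'silhouettes']
hold_point_z 0.0187
[[ 0.     0.446  0.895]
 [ 0.     0.895 -0.446]
 [-1.     0.     0.   ]] 0.7
```

Emit:
{"fn": "step_arm", "kwargs": {
  "targets": [
    [[-7.3,0,0],[0,0,0],6],
    [[-7.3,0,0],[0,0,0],6],
    [[-7.3,0,0],[0,0,0],6],
    [[-7.2,0,0],[0,0,0],6],
    [[0,0,0],[0,-4.2,1.58],6],
    [[0,0,0],[0,-4.2,1.58],6],
    [[0,0,0],[0,-4.2,1.58],6],
    [[0,0,0],[0,-4.2,1.58],6],
    [[0,0,0],[0,-4.2,1.58],6],
    [[0,0,0],[0,-4.2,1.58],6]
  ],
  "force": 40
}}

```text
clock: 1.7
tcp_pos: [0.363, 0.2659, 0.2316]
orientation: [0.707, -0.016, 0.707, 0.017]
wrist_force: [1.4, 1.0, 0.3]
finger_gap: 0.06
```

Emit:
{"fn": "step_arm", "kwargs": {
  "targets": [
    [[0,0,0],[0,-4.2,1.58],6],
    [[0,0,0],[0,-4.2,1.58],6],
    [[0,0,0],[0,-4.2,1.58],6],
    [[0,0,0],[0,-4.2,1.58],6],
    [[0,0,0],[0,-4.2,1.58],6],
    [[0,0,0],[0,-4.2,1.58],6],
    [[0,0,0],[0,-4.2,1.58],6],
    [[0,0,0],[0,-4.2,1.58],6],
    [[0,0,0],[0,-4.2,1.58],6],
    [[0,0,0],[0,0,0],6]
  ]
}}

```text
clock: 2.7
tcp_pos: [0.5241, -0.1085, 0.2308]
orientation: [0.707, -0.015, 0.706, 0.014]
wrist_force: [-0.2, 0.4, -0.4]
finger_gap: 0.06
```

Run:
```python
from h import *
s=get_state();print(s['tcp_pos'],s['clock'],q2R(s['orientation']).round(3)); snap('wrist','w1.png')
for l in ['carriage_grip','plunger','needle','wheel']: print(l,[(r['p'],r['extent']) for r in find_in('wrist',l)][:2])
```

```text
[ 0.52406327 -0.10847615  0.23076897] 2.7 [[ 0.002 -0.041  0.999]
 [-0.002  0.999  0.041]
 [-1.    -0.002  0.001]]
carriage_grip [(0.96, [227.5, 162.5, 166.8, 77.4])]
plunger [(0.74, [363.5, 200.8, 27.6, 1.8])]
needle [(0.73, [304.8, 202.7, 34.9, 7.8])]
wheel [(0.64, [406.7, 138.8, 153.0, 120.5])]
```

View pics/w1.png

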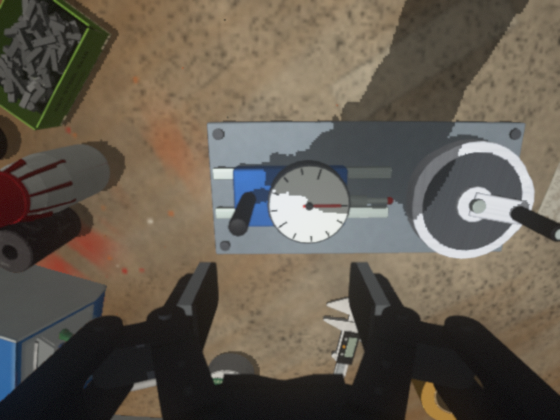

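Run:
```python
from h import *
for n,p,z in [('post',(239,228),.125),('postbase',(246,197),.069),('tip',(392,201),.05),('dialc',(310,205),.069),('hub',(479,206),.065),('wheelL',(413,200),.06),('wheelR',(534,200),.06),('c1',(208,123),.012),('c2',(522,122),.012),('c4',(216,254),.012)]:
    print(n,onplane('wrist',p,z).round(4))
```

```text
post [ 0.5393 -0.1346  0.125 ]
postbase [ 0.5293 -0.135   0.069 ]
tip [0.5317 0.0089 0.05  ]
dialc [ 0.5343 -0.0748  0.069 ]
hub [0.5285 0.0904 0.065 ]
wheelL [0.527  0.0259 0.06  ]
wheelR [0.5209 0.1498 0.06  ]
c1 [ 0.4669 -0.1816  0.012 ]
c2 [0.4473 0.1522 0.012 ]
c4 [ 0.6157 -0.1748  0.012 ]
```

Emit:
{"fn": "step_arm", "kwargs": {
  "targets": [
    [[0,0,0],[0,-0.8,0.3],6],
    [[0,0,0],[0,-0.8,0.3],6],
    [[0,0,0],[0,-0.8,0.3],6],
    [[0,0,0],[0,-0.7,0.4],6],
    [[0,0,0],[1.8,0,0],6],
    [[0,0,0],[2,0,0],6],
    [[0,0,0],[2,0,0],6],
    [[0,0,0],[2,0,0],6],
    [[0,0,0],[0,0,0],6],
    [[0,0,0],[0,0,0],6]
  ]
}}

```text
clock: 3.95
tcp_pos: [0.5364, -0.1343, 0.1533]
orientation: [0.707, -0.016, 0.707, 0.016]
wrist_force: [0.4, -0.7, 1.2]
finger_gap: 0.0601
```

Run:
```python
from h import *
s=get_state();print(s['tcp_pos'],s['clock']); snap('wrist','w2.png'); snap('top','t2.png');snap('scene','s2.png')
print([(r['p'],r['extent']) for r in find_in('wrist','carriage_grip')][:2])
k,d,m=K('wrist'); 
def pj(P): 
    q=m['rotation'].T@(np.array(P)-m['xyz']); return cv2.projectPoints(q.reshape(1,3),np.zeros(3),np.zeros(3),k,d)[0][0,0]
print('expected top if centred',pj([s['tcp_pos'][0],s['tcp_pos'][1],.125]), pj([s['tcp_pos'][0],s['tcp_pos'][1],s['tcp_pos'][2]]))
```

```text
[ 0.53644203 -0.13425635  0.15334519] 3.95
[(0.76, [247.7, 165.9, 214.1, 102.4])]
expected top if centred [280.7012267  247.06861577] [280.31231486 271.24375845]
```

View pics/w2.png

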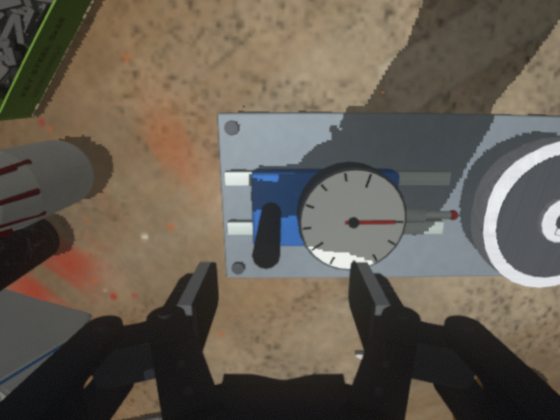

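Run:
```python
from h import *
for n,p,z in [('posttop',(266,255),.125),('tip',(458,215),.05),('dialc',(353,222),.069),('wheelL',(483,215),.06),('c',(219,113),.012),('c3',(226,277),.012)]:
    print(n,onplane('wrist',p,z).round(4))
```

```text
posttop [ 0.5416 -0.1422  0.125 ]
tip [0.5362 0.0038 0.05  ]
dialc [ 0.5392 -0.0827  0.069 ]
wheelL [0.5323 0.0177 0.06  ]
c [ 0.4701 -0.1883  0.012 ]
c3 [ 0.6192 -0.1831  0.012 ]
```

Emit:
{"fn": "step_arm", "kwargs": {
  "targets": [
    [[0,0,0],[0,-0.4,0.2],6],
    [[0,0,0],[0,-0.4,0.2],6],
    [[0,0,0],[1.7,0,0],6],
    [[0,0,0],[1.7,0,0],6],
    [[0,0,0],[1.7,0,0],6],
    [[0,0,0],[1.6,0,0],6],
    [[0,0,0],[0,0,0],3],
    [[0,0,0],[0,0,0],1.2],
    [[0,0,0],[0,0,0],1.2],
    [[0,0,0],[0,0,0],1.2]
  ]
}}

```text
clock: 5.15
tcp_pos: [0.5416, -0.143, 0.0875]
orientation: [0.708, -0.017, 0.706, 0.015]
wrist_force: [-0.3, -3.8, 1.8]
finger_gap: 0.0155
```

Run:
```python
from h import *
s=get_state();print(s['tcp_pos'],s['clock'],s['finger_gap'],s['wrist_force']); snap('wrist','w3.png')
```

```text
[ 0.54159515 -0.14301107  0.08750125] 5.15 0.015460157595508854 [-0.30833832 -3.81833331  1.78997676]
```

View pics/w3.png

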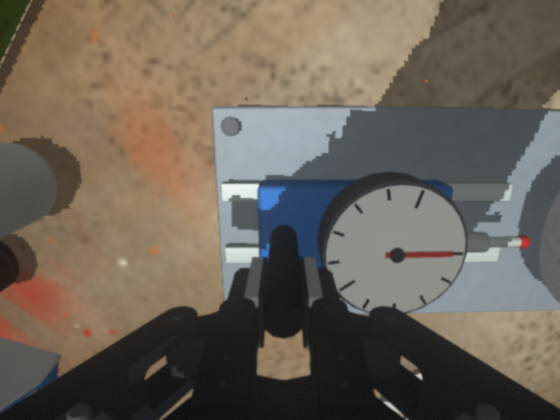

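Run:
```python
from h import *
for n,p,z in [('tip',(530,243),.05),('wheelL',(540,245),.06),('dialc',(397,255),.069)]:
    print(n,onplane('wrist',p,z).round(4))
```

```text
tip [0.5354 0.0052 0.05  ]
wheelL [0.5325 0.0033 0.06  ]
dialc [ 0.5377 -0.0819  0.069 ]
```

Emit:
{"fn": "step_arm", "kwargs": {
  "targets": [
    [[0,0,0],[0,0.1,0],1.2],
    [[0,0,0],[0,0.1,0],1.2],
    [[0,0,0],[0,0.1,0],1.2],
    [[0,0,0],[0,0.1,0],1.2],
    [[0,0,0],[0,0.1,0],1.2],
    [[0,0,0],[0,0.1,0],1.2],
    [[0,0,0],[0,0,0],1.2],
    [[0,0,0],[0,0,0],1.2],
    [[0,0,0],[0,0,0],1.2],
    [[0,0,0],[0,0,0],1.2]
  ]
}}

```text
clock: 6.2
tcp_pos: [0.5414, -0.1384, 0.0875]
orientation: [0.708, -0.017, 0.706, 0.014]
wrist_force: [0.0, -9.2, 0.2]
finger_gap: 0.0149
```

Run:
```python
from h import *
s=get_state();print(s['tcp_pos'],s['clock'],s['finger_gap'],s['wrist_force']); snap('wrist','w4.png')
```

```text
[ 0.54140614 -0.13841754  0.08751438] 6.2 0.014914283570548617 [ 0.02047464 -9.24579792  0.17266242]
```

View pics/w4.png

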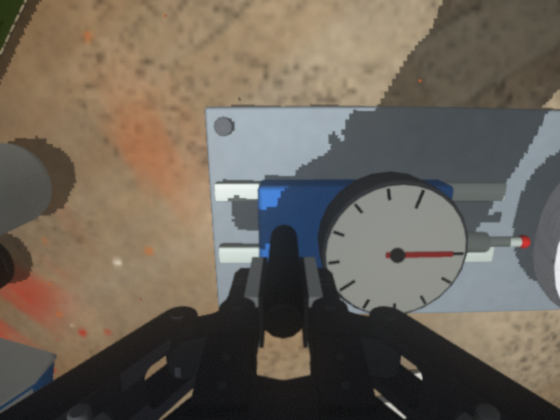

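Emit:
{"fn": "step_arm", "kwargs": {
  "targets": [
    [[0,0,0],[0,0.1,0],1.2],
    [[0,0,0],[0,0.1,0],1.2],
    [[0,0,0],[0,0.1,0],1.2],
    [[0,0,0],[0,0.1,0],1.2],
    [[0,0,0],[0,0.1,0],1.2],
    [[0,0,0],[0,0,0],1.2],
    [[0,0,0],[0,0,0],1.2],
    [[0,0,0],[0,0,0],1.2],
    [[0,0,0],[0,0,0],1.2],
    [[0,0,0],[0,0,0],1.2]
  ]
}}

```text
clock: 7.25
tcp_pos: [0.5412, -0.1334, 0.0875]
orientation: [0.708, -0.017, 0.706, 0.014]
wrist_force: [-1.5, -9.5, 1.1]
finger_gap: 0.0149
```

Run:
```python
from h import *
s=get_state();print(s['tcp_pos'],s['clock'],s['finger_gap'],s['wrist_force']); snap('wrist','w5.png')
```

```text
[ 0.54117794 -0.13338704  0.08750981] 7.25 0.014927477041407093 [-1.51178177 -9.54697066  1.09983406]
```

View pics/w5.png

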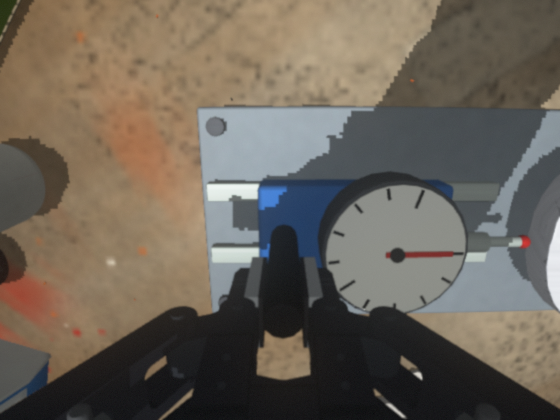

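Emit:
{"fn": "step_arm", "kwargs": {
  "targets": [
    [[0,0,0],[0,0.1,0],1.2],
    [[0,0,0],[0,0.1,0],1.2],
    [[0,0,0],[0,0.1,0],1.2],
    [[0,0,0],[0,0.1,0],1.2],
    [[0,0,0],[0,0,0],1.2],
    [[0,0,0],[0,0,0],1.2],
    [[0,0,0],[0,0,0],1.2],
    [[0,0,0],[0,0,0],1.2],
    [[0,0,0],[0,0,0],1.2],
    [[0,0,0],[0,0,0],1.2]
  ]
}}

```text
clock: 8.3
tcp_pos: [0.541, -0.1294, 0.0875]
orientation: [0.708, -0.017, 0.706, 0.014]
wrist_force: [-0.8, -10.2, 1.8]
finger_gap: 0.0148
```

Run:
```python
from h import *
s=get_state();print(s['tcp_pos'],s['clock'],s['finger_gap'],s['wrist_force']); snap('wrist','w6.png')
im=cv2.imread('pics/w6.png')[160:320,300:560]; cv2.imwrite('pics/w6z.png',cv2.resize(im,None,fx=3,fy=3))
```

```text
[ 0.54098141 -0.12939486  0.08750582] 8.3 0.014765193113040365 [ -0.76018869 -10.17686011   1.7535642 ]
```

View pics/w6z.png

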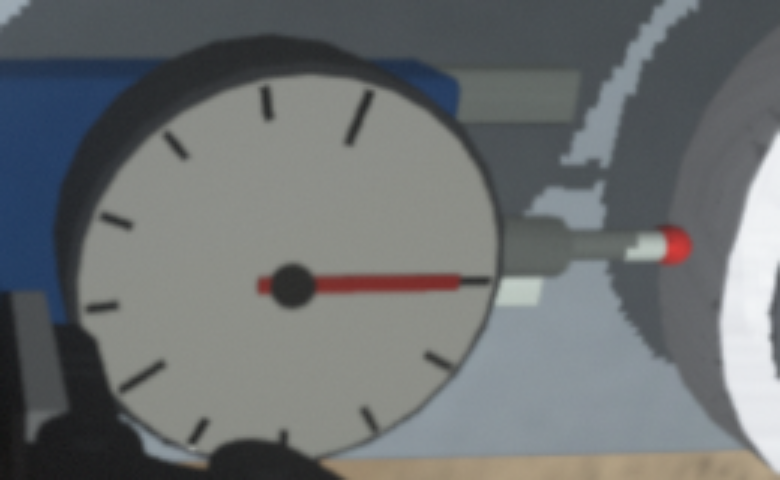

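Emit:
{"fn": "step_arm", "kwargs": {
  "targets": [
    [[0,0,0],[0,0.1,0],1.2],
    [[0,0,0],[0,0.1,0],1.2],
    [[0,0,0],[0,0.05,0],1.2],
    [[0,0,0],[0,0,0],1.2],
    [[0,0,0],[0,0,0],1.2],
    [[0,0,0],[0,0,0],1.2],
    [[0,0,0],[0,0,0],1.2],
    [[0,0,0],[0,0,0],1.2],
    [[0,0,0],[0,0,0],1.2],
    [[0,0,0],[0,0,0],1.2]
  ]
}}

```text
clock: 9.35
tcp_pos: [0.5409, -0.1272, 0.0875]
orientation: [0.708, -0.017, 0.706, 0.014]
wrist_force: [-0.9, -9.4, 1.0]
finger_gap: 0.0149
```

Run:
```python
from h import *
s=get_state();print(s['tcp_pos'],s['clock'],s['finger_gap'],s['wrist_force']); snap('wrist','w7.png')
im=cv2.imread('pics/w7.png')[160:320,300:560]; cv2.imwrite('pics/w7z.png',cv2.resize(im,None,fx=3,fy=3))
```

```text
[ 0.54085771 -0.12719812  0.08751469] 9.35 0.014877908746234533 [-0.8900151  -9.36224453  0.98066945]
```

View pics/w7z.png

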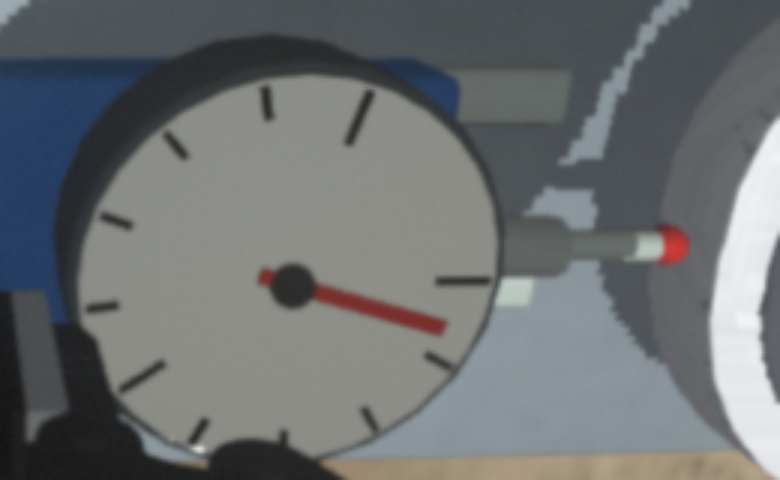

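Emit:
{"fn": "step_arm", "kwargs": {
  "targets": [
    [[0,0,0],[0,0.1,0],1.2],
    [[0,0,0],[0,0.1,0],1.2],
    [[0,0,0],[0,0.1,0],1.2],
    [[0,0,0],[0,0,0],1.2],
    [[0,0,0],[0,0,0],1.2],
    [[0,0,0],[0,0,0],1.2],
    [[0,0,0],[0,0,0],1.2],
    [[0,0,0],[0,0,0],1.2],
    [[0,0,0],[0,0,0],1.2],
    [[0,0,0],[0,0,0],1.2]
  ]
}}

```text
clock: 10.4
tcp_pos: [0.5407, -0.1244, 0.0875]
orientation: [0.708, -0.018, 0.706, 0.014]
wrist_force: [-0.7, -11.2, 0.8]
finger_gap: 0.0149
```

Run:
```python
from h import *
s=get_state();print(s['tcp_pos'],s['clock'],s['finger_gap'],s['wrist_force']); snap('wrist','w8.png')
im=cv2.imread('pics/w8.png')[160:320,300:560]; cv2.imwrite('pics/w8z.png',cv2.resize(im,None,fx=3,fy=3))
```

```text
[ 0.54070679 -0.12439528  0.08751041] 10.4 0.014854338065115269 [ -0.71029779 -11.20116177   0.79688244]
```

View pics/w8z.png

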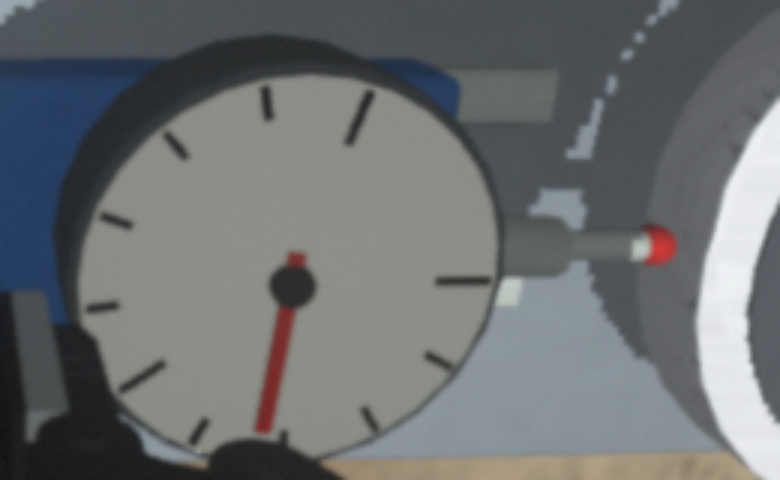

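Emit:
{"fn": "step_arm", "kwargs": {
  "targets": [
    [[0,0,0],[0,0,0],3],
    [[0,0,0],[0,0,0],4],
    [[0,0,0],[-1.5,0,0],4],
    [[0,0,0],[-3,0,0],4],
    [[0,0,0],[-4,0,0],5],
    [[0,0,0],[-3,0,0],6],
    [[0,0,0],[0,4.5,0.3],6],
    [[0,0,0],[0,4.5,0.3],6],
    [[0,0,0],[0,4.5,0.3],6],
    [[0,0,0],[0,4.5,0.3],6]
  ]
}}

```text
clock: 11.45
tcp_pos: [0.5432, 0.0612, 0.2017]
orientation: [0.707, -0.016, 0.707, 0.017]
wrist_force: [2.0, -0.2, 0.1]
finger_gap: 0.0597
```

Emit:
{"fn": "step_arm", "kwargs": {
  "targets": [
    [[0,0,0],[0,2.2,0.1],6],
    [[0,0,0],[0,0,0],6],
    [[0,0,0],[0,0,0],6],
    [[0,0,0],[0,0,0],6],
    [[0,0,0],[0,0,0],6],
    [[0,0,0],[0,0,0],6],
    [[0,0,0],[0,0,0],6],
    [[0,0,0],[0,0,0],6],
    [[0,0,0],[0,0,0],6],
    [[0,0,0],[0,0,0],6]
  ]
}}

```text
clock: 12.45
tcp_pos: [0.5435, 0.081, 0.2013]
orientation: [0.707, -0.016, 0.707, 0.016]
wrist_force: [0.3, 0.5, -0.6]
finger_gap: 0.0599
```

Run:
```python
from h import *
s=get_state();print(s['tcp_pos'],s['clock'],q2R(s['orientation']).round(3)); im=snap('wrist','w9.png')
for l in ['crank_grip','wheel']: print(l,[(r['p'],r['extent']) for r in find_in('wrist',l)][:2])
```

```text
[0.54353371 0.08098295 0.20132383] 12.45 [[ 0.    -0.046  0.999]
 [ 0.     0.999  0.046]
 [-1.     0.     0.   ]]
crank_grip [(0.81, [323.5, 186.7, 27.3, 36.2])]
wheel []
```

View pics/w9.png

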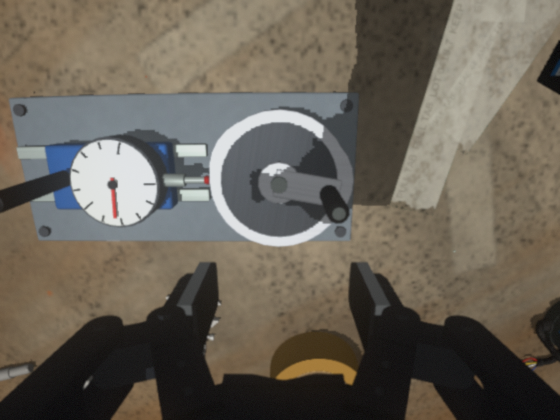

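Run:
```python
from h import *
k,d,m=K('wrist')
im=cv2.imread('pics/w9.png')
def rect(z,c,half,n):
    g=np.linspace(-half,half,n)
    X,Y=np.meshgrid(g,g)  # col: +y world rel, row: -x... 
    P=np.stack([c[0]+(-Y),c[1]-X,np.full_like(X,z)],-1).reshape(-1,3)
    q=(P-m['xyz'])@m['rotation']
    uv=cv2.projectPoints(q,np.zeros(3),np.zeros(3),k,d)[0].reshape(n,n,2).astype(np.float32)
    return cv2.remap(im,uv[...,0],uv[...,1],cv2.INTER_CUBIC)
c=(0.529,0.079)
r=rect(.06,c,.08,600); cv2.imwrite('pics/rect9.png',r)
pol=cv2.warpPolar(r,(300,720),(299.5,299.5),300,cv2.WARP_POLAR_LINEAR) # rows angle (2/deg)
cv2.imwrite('pics/pol9.png',cv2.rotate(pol,cv2.ROTATE_90_COUNTERCLOCKWISE)[:, :])
print('hub',onplane('wrist',(279,185),.065),'crank',onplane('wrist',(339,215),.125))
```

```text
hub [0.53242874 0.07877019 0.065     ] crank [0.53744918 0.12054876 0.125     ]
```

View pics/rect9.png

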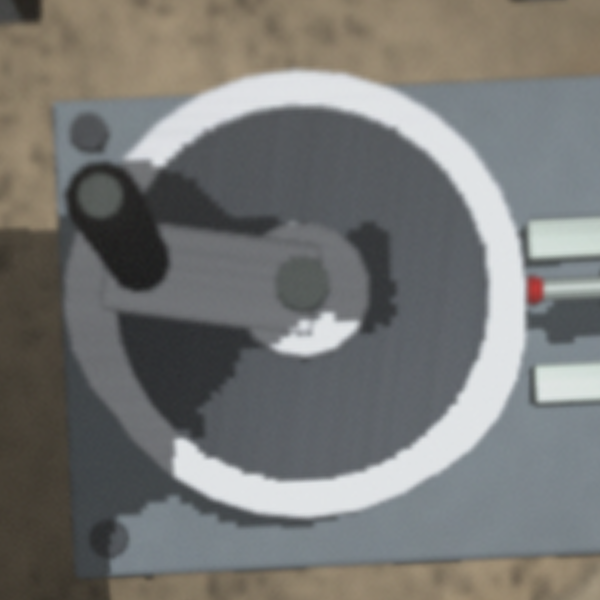

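View pics/pol9.png

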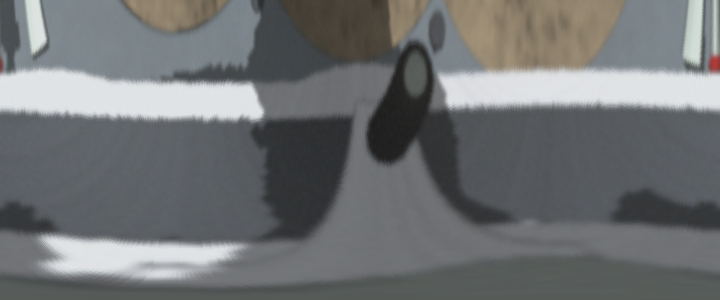

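```bash
cat > prof.py <<'E'
from h import *
from scipy.optimize import least_squares
from scipy.ndimage import gaussian_filter
def profile(png,tcp=None,c0=(0.530,0.079),z=.06,out=None):
    k,d,m=K('wrist'); im=cv2.cvtColor(cv2.imread(png),cv2.COLOR_BGR2GRAY).astype(np.float32)
    th=np.radians(np.arange(0,360,2)); rr=np.arange(.040,.070,.0002)
    def samp(c,th,rr):
        T,Rr=np.meshgrid(th,rr,indexing='ij')
        P=np.stack([c[0]+Rr*np.cos(T),c[1]+Rr*np.sin(T),np.full_like(T,z)],-1).reshape(-1,3)
        q=(P-m['xyz'])@m['rotation']
        uv=cv2.projectPoints(q,np.zeros(3),np.zeros(3),k,d)[0].reshape(T.shape+(2,)).astype(np.float32)
        return cv2.remap(im,uv[...,0],uv[...,1],cv2.INTER_CUBIC)
    c=np.array(c0)
    for it in range(3):
        S=gaussian_filter(samp(c,th,rr),(1,3)); G=np.gradient(S,axis=1)
        a=(rr>.043)&(rr<.054); ri=rr[a][np.argmax(G[:,a],axis=1)]
        b=(rr>.055)&(rr<.068); ro=rr[b][np.argmin(G[:,b],axis=1)]
        f=lambda p: p[2]+p[0]*np.cos(th)+p[1]*np.sin(th)-ri
        s=least_squares(f,[0,0,.049],loss='soft_l1',f_scale=.0003).x; c=c+s[:2]
    return c,s[2],np.degrees(th),ri,ro
if __name__=='__main__':
    import sys
    c,r,th,ri,ro=profile(sys.argv[1]); print(c,r)
    for i in range(0,180,4): print(int(th[i]),(ri[i]*1e3).round(1),(ro[i]*1e3).round(1),end=' | ')
E
python3 prof.py pics/w9.png
```

```text
[0.53087999 0.07846348] 0.050023655636353255
0 50.0 59.4 | 8 50.0 59.4 | 16 50.0 59.4 | 24 50.0 59.4 | 32 50.0 59.2 | 40 50.0 59.4 | 48 50.2 59.2 | 56 49.8 65.8 | 64 54.0 65.6 | 72 52.8 61.8 | 80 54.0 62.8 | 88 49.2 63.4 | 96 49.8 63.4 | 104 49.8 63.0 | 112 49.8 61.8 | 119 49.8 60.2 | 128 49.8 59.6 | 136 49.8 59.6 | 144 49.8 59.6 | 152 50.0 59.8 | 160 50.0 59.8 | 168 50.0 60.0 | 176 50.4 59.8 | 184 50.0 59.8 | 192 50.0 59.8 | 200 50.2 59.6 | 208 50.2 59.8 | 216 50.0 60.0 | 224 50.0 61.0 | 232 50.2 61.6 | 239 50.0 62.0 | 248 49.8 61.8 | 256 50.2 61.0 | 264 50.0 60.0 | 272 50.0 59.8 | 280 50.0 59.6 | 288 50.0 59.6 | 296 50.0 59.4 | 304 50.0 59.4 | 312 50.0 59.6 | 320 50.0 59.4 | 328 50.0 59.4 | 336 50.0 59.4 | 344 50.0 59.2 | 352 50.0 59.4 |
```

Emit:
{"fn": "step_arm", "kwargs": {
  "targets": [
    [[0,0,0],[0,2,-0.2],5],
    [[0,0,0],[0,1.9,-0.2],5],
    [[0,0,0],[2,0,0],5],
    [[0,0,0],[3,0,0],5],
    [[0,0,0],[3,0,0],5],
    [[0,0,0],[2.2,0,0],5],
    [[0,0,0],[1.3,0,0],5],
    [[0,0,0],[0,0,0],3],
    [[0,0,0],[0,0,0],2.4],
    [[0,0,0],[0,0,0],2.4]
  ],
  "force": 30
}}

```text
clock: 13.6
tcp_pos: [0.5389, 0.12, 0.0878]
orientation: [0.708, -0.016, 0.706, 0.016]
wrist_force: [0.6, 0.4, 0.9]
finger_gap: 0.0242
```

Run:
```python
from h import *
s=get_state();print(s['tcp_pos'],s['clock'],s['finger_gap'],s['wrist_force']); im=snap('wrist','w10.png')
```

```text
[0.53890319 0.11995496 0.08775062] 13.6 0.024151551640643164 [0.61373381 0.35672111 0.92248783]
```

View pics/w10.png

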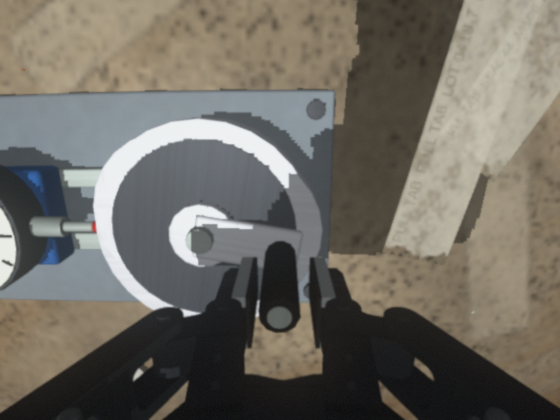

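```bash
cat > arc.py <<'E'
import numpy as np,sys
a,b,n=map(float,sys.argv[1:4]); p=np.radians(np.linspace(a,b,int(n)+1)); 
z=np.round(4.2*np.cos(p),2); y=np.round(4.2*np.sin(p),2)
print([[[0,0,0],[0,round(float(dy),2),round(float(dz),2)],1.2] for dy,dz in zip(np.diff(y),np.diff(z))])
E
python3 arc.py 78.6 42.6 6
python3 - <<'E'
import sys; sys.argv=['x']
from prof import *
# use recorded pose of w9
import h
s9=dict(tcp_pos=np.array([0.54353371,0.08098295,0.20132383]))
import prof
g=get_state
def fake():
    s=dict(g()); s['tcp_pos']=s9['tcp_pos']; R=np.array([[0,-.046,.999],[0,.999,.046],[-1,0,0]]); q=Ro.from_matrix(R).as_quat(); s['orientation']=[q[3],q[0],q[1],q[2]]; return s
h.get_state=fake
c,r,th,ri,ro=profile('pics/w9.png'); print(c,r)
for lo,hi,A in [(72,128,4),(205,275,2.2)]:
    a=(th>lo)&(th<hi)
    f=lambda p: p[1]+A*np.where(abs(th[a]-p[0])<30,.5+.5*np.cos(np.radians(180*(th[a]-p[0])/30)),0)-ro[a]*1e3
    s=least_squares(f,[(lo+hi)/2,59.6],loss='soft_l1',f_scale=.2); print(s.x,np.abs(s.fun).round(1))
E
```

```text
[[[0, 0, 0], [0, -0.11, 0.43], 1.2], [[0, 0, 0], [0, -0.16, 0.41], 1.2], [[0, 0, 0], [0, -0.19, 0.39], 1.2], [[0, 0, 0], [0, -0.24, 0.37], 1.2], [[0, 0, 0], [0, -0.27, 0.35], 1.2], [[0, 0, 0], [0, -0.31, 0.31], 1.2]]
[0.53091036 0.07832602] 0.05003208558094619
[93.4334274  60.08930303] [1.4 1.  0.6 0.4 0.2 0.  0.1 0.4 0.6 0.7 0.5 0.6 0.5 0.4 0.1 0.  0.2 0.2
 0.2 0.4 0.6 0.5 0.2 0.  0.3 0.5 0.5]
[239.93210673  59.86592588] [0.1 0.1 0.1 0.1 0.2 0.1 0.2 0.2 0.2 0.1 0.1 0.1 0.1 0.1 0.1 0.  0.  0.1
 0.2 0.2 0.1 0.1 0.1 0.1 0.1 0.2 0.2 0.2 0.  0.1 0.2 0.1 0.1 0.1 0.1]
```

Emit:
{"fn": "step_arm", "kwargs": {
  "targets": [
    [[0,0,0],[0,0,0],1.2],
    [[0,0,0],[0,0,0],1.2],
    [[0,0,0],[0,0,0],1.2],
    [[0,0,0],[0,-0.11,0.43],1.2],
    [[0,0,0],[0,-0.16,0.41],1.2],
    [[0,0,0],[0,-0.19,0.39],1.2],
    [[0,0,0],[0,-0.24,0.37],1.2],
    [[0,0,0],[0,-0.27,0.35],1.2],
    [[0,0,0],[0,-0.31,0.31],1.2],
    [[0,0,0],[0,0,0],1.2]
  ]
}}

```text
clock: 14.65
tcp_pos: [0.5614, 0.1083, 0.0878]
orientation: [0.707, -0.016, 0.706, 0.017]
wrist_force: [-1.4, -1.0, 6.0]
finger_gap: 0.0155
```

```bash
python3 arc.py 42.6 -17.4 10
python3 - <<'E'
from h import *
s=get_state();print(s['tcp_pos'],s['clock'],s['finger_gap'],s['wrist_force']); im=snap('wrist','w11.png')
E
```

```text
[[[0, 0, 0], [0, -0.34, 0.28], 1.2], [[0, 0, 0], [0, -0.36, 0.25], 1.2], [[0, 0, 0], [0, -0.39, 0.2], 1.2], [[0, 0, 0], [0, -0.41, 0.16], 1.2], [[0, 0, 0], [0, -0.42, 0.12], 1.2], [[0, 0, 0], [0, -0.44, 0.07], 1.2], [[0, 0, 0], [0, -0.44, 0.03], 1.2], [[0, 0, 0], [0, -0.44, -0.02], 1.2], [[0, 0, 0], [0, -0.43, -0.06], 1.2], [[0, 0, 0], [0, -0.43, -0.11], 1.2]]
[0.56142273 0.10825043 0.08780836] 14.65 0.015497336172480754 [-1.36273147 -1.04929434  6.04757733]
```

View pics/w11.png

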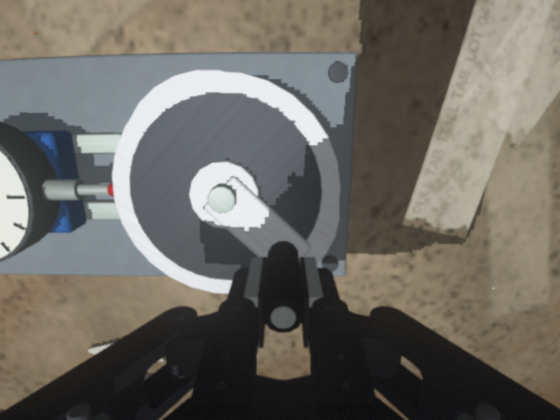

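Turning smoothly with low forces. The crank is held and follows; continue the arc.

Emit:
{"fn": "step_arm", "kwargs": {
  "targets": [
    [[0,0,0],[0,-0.34,0.28],1.2],
    [[0,0,0],[0,-0.36,0.25],1.2],
    [[0,0,0],[0,-0.39,0.2],1.2],
    [[0,0,0],[0,-0.41,0.16],1.2],
    [[0,0,0],[0,-0.42,0.12],1.2],
    [[0,0,0],[0,-0.44,0.07],1.2],
    [[0,0,0],[0,-0.44,0.03],1.2],
    [[0,0,0],[0,-0.44,-0.02],1.2],
    [[0,0,0],[0,-0.43,-0.06],1.2],
    [[0,0,0],[0,-0.43,-0.11],1.2]
  ]
}}

```text
clock: 15.7
tcp_pos: [0.5745, 0.0691, 0.0879]
orientation: [0.709, -0.016, 0.705, 0.018]
wrist_force: [4.8, 4.5, 0.6]
finger_gap: 0.0155
```

```bash
python3 - <<'E'
from h import *
s=get_state();print(s['tcp_pos'],s['clock'],s['finger_gap'],s['wrist_force'])
E
python3 arc.py -17.4 -77.4 10
```

```text
[0.57454343 0.06909859 0.08789486] 15.7 0.015530385053432908 [4.79889868 4.52935678 0.59178123]
[[[0, 0, 0], [0, -0.41, -0.16], 1.2], [[0, 0, 0], [0, -0.39, -0.19], 1.2], [[0, 0, 0], [0, -0.37, -0.24], 1.2], [[0, 0, 0], [0, -0.35, -0.27], 1.2], [[0, 0, 0], [0, -0.31, -0.31], 1.2], [[0, 0, 0], [0, -0.28, -0.34], 1.2], [[0, 0, 0], [0, -0.25, -0.36], 1.2], [[0, 0, 0], [0, -0.2, -0.39], 1.2], [[0, 0, 0], [0, -0.16, -0.41], 1.2], [[0, 0, 0], [0, -0.12, -0.42], 1.2]]
```

Emit:
{"fn": "step_arm", "kwargs": {
  "targets": [
    [[0,0,0],[0,-0.41,-0.16],1.2],
    [[0,0,0],[0,-0.39,-0.19],1.2],
    [[0,0,0],[0,-0.37,-0.24],1.2],
    [[0,0,0],[0,-0.35,-0.27],1.2],
    [[0,0,0],[0,-0.31,-0.31],1.2],
    [[0,0,0],[0,-0.28,-0.34],1.2],
    [[0,0,0],[0,-0.25,-0.36],1.2],
    [[0,0,0],[0,-0.2,-0.39],1.2],
    [[0,0,0],[0,0,0],1.2],
    [[0,0,0],[0,0,0],1.2]
  ]
}}

```text
clock: 16.7
tcp_pos: [0.5531, 0.0401, 0.0879]
orientation: [0.709, -0.017, 0.705, 0.015]
wrist_force: [4.5, -3.7, 1.9]
finger_gap: 0.015
```

Run:
```python
from h import *
s=get_state();print(s['tcp_pos'],s['clock'],s['finger_gap'],s['wrist_force']); im=snap('wrist','w12.png')
```

```text
[0.55314739 0.04006126 0.08788981] 16.7 0.015027631732298721 [ 4.4554971  -3.72039021  1.89348261]
```

View pics/w12.png

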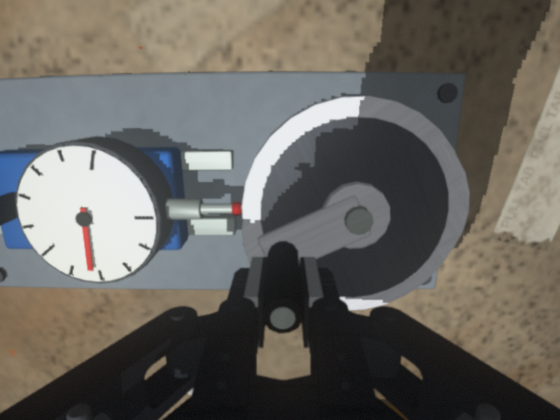

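```bash
cat > dial.py <<'E'
from h import *
def dial(png):
    k,d,m=K('wrist'); im=cv2.imread(png)
    n=500; half=.06; c=(0.537,-0.065); g=np.linspace(-half,half,n); X,Y=np.meshgrid(g,g)
    P=np.stack([c[0]-Y,c[1]-X,np.full_like(X,.069)],-1).reshape(-1,3)
    q=(P-m['xyz'])@m['rotation']; uv=cv2.projectPoints(q,np.zeros(3),np.zeros(3),k,d)[0].reshape(n,n,2).astype(np.float32)
    r=cv2.remap(im,uv[...,0],uv[...,1],cv2.INTER_LINEAR); cv2.imwrite(png.replace('.png','_d.png'),r)
    b,gg,rd=[r[...,i].astype(int) for i in range(3)]
    red=((rd>90)&(rd-gg>60)&(rd-b>60)&(X**2+Y**2<.05**2)).astype(np.uint8)
    nl,lab,st,ce=cv2.connectedComponentsWithStats(red)
    # ignore ball: restrict to white dial hull
    white=((r.min(2)>120)).astype(np.uint8); nlw,lw,sw,cw=cv2.connectedComponentsWithStats(white)
    i=1+np.argmax(sw[1:,4]); cnt=max(cv2.findContours((lw==i).astype(np.uint8),cv2.RETR_EXTERNAL,cv2.CHAIN_APPROX_NONE)[0],key=cv2.contourArea)
    hull=cv2.convexHull(cnt); mask=np.zeros((n,n),np.uint8); cv2.fillConvexPoly(mask,hull,1)
    (ex,ey),ax,_=cv2.fitEllipse(hull)
    ys,xs=np.where((red&mask)>0); w=-(ys-n/2)*0
    p=np.stack([xs-ex,ys-ey],1); far=p[np.hypot(*p.T)>.012/ (2*half/(n-1))]
    v=far.mean(0); # image: right = -y world, up = +x world
    dy=-v[0]; dx=-v[1]
    ang=np.arctan2(dy,dx)-np.radians(92.6)  # ccw from bench y
    rd_=(-ang)%(2*np.pi)
    return rd_,len(far),(ex,ey),ax
if __name__=='__main__':
    import sys
    n=sys.argv[1]; s=get_state(); snap('wrist',n); print(s['tcp_pos'].round(4),s['clock'],s['wrist_force'].round(1)); 
    o=dial('pics/'+n); print('needle',round(o[0],2),'mm',round(o[0]*2,2),o[1:])
    c=np.array([.5309,.0784]); v=s['tcp_pos'][:2]-c; print('crank world ang',np.degrees(np.arctan2(v[1],v[0])))
E
python3 dial.py w13.png; python3 arc.py -65.4 -85.4 4
```

```text
[0.5532 0.04   0.0879] 16.75 [ 3.9 -4.1  2.3]
needle 1.94 mm 3.89 (567, (225.0276641845703, 211.44529724121094), (374.9190673828125, 491.5343933105469))
crank world ang -59.881544860205544
[[[0, 0, 0], [0, -0.14, -0.34], 1.2], [[0, 0, 0], [0, -0.1, -0.35], 1.2], [[0, 0, 0], [0, -0.08, -0.36], 1.2], [[0, 0, 0], [0, -0.05, -0.36], 1.2]]
```

View pics/w13_d.png

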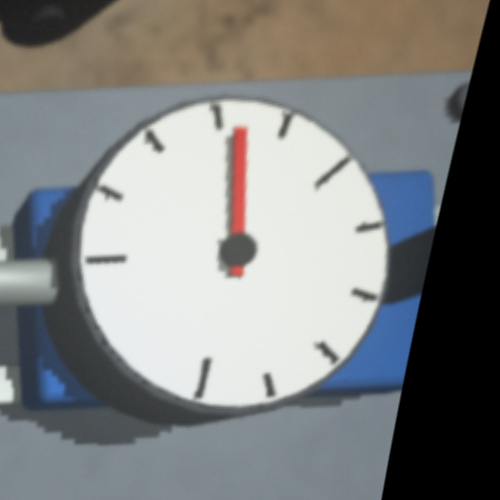

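```bash
python3 - <<'E'
s=open('dial.py').read()
a=s.index("    # ignore ball"); b=s.index("    ang=")
s=s[:a]+'''    if nl<2: return 0.,0
    i=1+np.argmax(st[1:,4]); 
    # needle may be split by hub: keep components within 40px of hub end; use all of size>20 whose centroid near main
    big=lab==i; ys,xs=np.where(big); pts=np.stack([xs,ys],1).astype(np.float32)
    vx,vy,x0,y0=cv2.fitLine(pts,cv2.DIST_L2,0,.01,.01).ravel()
    # hub: darkest blob end: sample dark at both ends
    t=(pts-[x0,y0])@np.array([vx,vy]); g2=r.mean(2)
    def dk(sgn,e):
        x,y=x0+vx*(e+sgn*8),y0+vy*(e+sgn*8); return g2[int(y)-2:int(y)+3,int(x)-2:int(x)+3].mean()
    sg=1 if dk(-1,t.min())<dk(1,t.max()) else -1
    dy=-sg*vx; dx=-sg*vy
'''+s[b:]
s=s.replace("return rd_,len(far),(ex,ey),ax","return rd_,st[i].tolist()")
open('dial.py','w').write(s)
E
python3 dial.py w14.png
```

```text
[0.5532 0.04   0.0879] 16.8 [ 4.1 -3.4  2.5]
needle 1.64 mm 3.29 ([232, 127, 15, 107, 1330],)
crank world ang -59.85298880999483
```

Emit:
{"fn": "step_arm", "kwargs": {
  "targets": [
    [[0,0,0],[0,-0.14,-0.34],1.2],
    [[0,0,0],[0,-0.1,-0.35],1.2],
    [[0,0,0],[0,-0.08,-0.36],1.2],
    [[0,0,0],[0,-0.05,-0.36],1.2],
    [[0,0,0],[0,0,0],1.2],
    [[0,0,0],[0,0,0],1.2],
    [[0,0,0],[0,0,0],1.2],
    [[0,0,0],[0,0,0],1.2],
    [[0,0,0],[0,0,0],1.2],
    [[0,0,0],[0,0,0],1.2]
  ]
}}

```text
clock: 17.85
tcp_pos: [0.539, 0.0354, 0.0879]
orientation: [0.709, -0.017, 0.705, 0.015]
wrist_force: [3.4, -4.9, 2.6]
finger_gap: 0.0151
```

```bash
python3 dial.py w15.png; python3 arc.py -85.4 -95.4 2
```

```text
[0.539  0.0354 0.0879] 17.85 [ 3.4 -4.9  2.6]
needle 3.16 mm 6.32 ([256, 242, 106, 15, 1285],)
crank world ang -79.26011031951258
[[[0, 0, 0], [0, -0.01, -0.37], 1.2], [[0, 0, 0], [0, 0.02, -0.37], 1.2]]
```

View pics/w15_d.png

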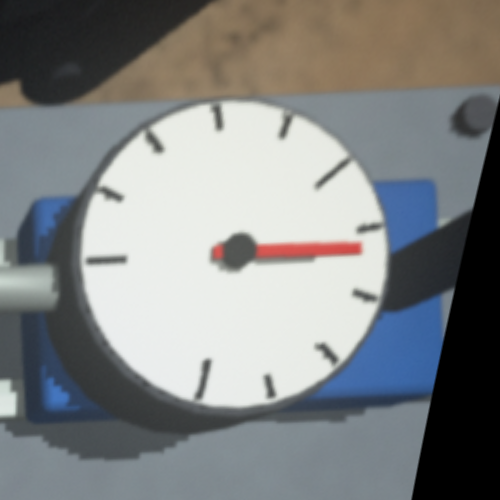

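Emit:
{"fn": "step_arm", "kwargs": {
  "targets": [
    [[0,0,0],[0,-0.01,-0.37],1.2],
    [[0,0,0],[0,0.02,-0.37],1.2],
    [[0,0,0],[0,0,0],1.2],
    [[0,0,0],[0,0,0],1.2],
    [[0,0,0],[0,0,0],1.2],
    [[0,0,0],[0,0,0],1.2],
    [[0,0,0],[0,0,0],1.2],
    [[0,0,0],[0,0,0],1.2],
    [[0,0,0],[0,0,0],1.2],
    [[0,0,0],[0,0,0],1.2]
  ]
}}

```text
clock: 18.9
tcp_pos: [0.5313, 0.0351, 0.0879]
orientation: [0.708, -0.017, 0.705, 0.015]
wrist_force: [2.1, -5.1, 2.8]
finger_gap: 0.0152
```

```bash
python3 dial.py w16.png; python3 arc.py -95.4 -105.4 2
```

```text
[0.5313 0.0351 0.0879] 18.9 [ 2.1 -5.1  2.8]
needle 3.56 mm 7.12 ([252, 254, 103, 48, 1331],)
crank world ang -89.49152810783586
[[[0, 0, 0], [0, 0.05, -0.36], 1.2], [[0, 0, 0], [0, 0.08, -0.36], 1.2]]
```

+3.8 mm above the plain reading. I'll keep going to go over the top and bracket it.

Emit:
{"fn": "step_arm", "kwargs": {
  "targets": [
    [[0,0,0],[0,0.05,-0.36],1.2],
    [[0,0,0],[0,0,0],1.2],
    [[0,0,0],[0,0,0],1.2],
    [[0,0,0],[0,0,0],1.2],
    [[0,0,0],[0,0,0],1.2],
    [[0,0,0],[0,0,0],1.2],
    [[0,0,0],[0,0,0],1.2],
    [[0,0,0],[0,0,0],1.2],
    [[0,0,0],[0,0,0],1.2],
    [[0,0,0],[0,0,0],1.2]
  ]
}}

```text
clock: 19.95
tcp_pos: [0.5275, 0.0355, 0.0879]
orientation: [0.708, -0.017, 0.706, 0.015]
wrist_force: [1.2, -4.6, 3.6]
finger_gap: 0.0152
```

```bash
python3 dial.py w17.png
```

```text
[0.5275 0.0355 0.0879] 19.95 [ 1.2 -4.6  3.6]
needle 3.58 mm 7.16 ([252, 255, 102, 49, 1333],)
crank world ang -94.53583040160046
```

Emit:
{"fn": "step_arm", "kwargs": {
  "targets": [
    [[0,0,0],[0,0.08,-0.36],1.2],
    [[0,0,0],[0,0.12,-0.35],1.2],
    [[0,0,0],[0,0,0],1.2],
    [[0,0,0],[0,0,0],1.2],
    [[0,0,0],[0,0,0],1.2],
    [[0,0,0],[0,0,0],1.2],
    [[0,0,0],[0,0,0],1.2],
    [[0,0,0],[0,0,0],1.2],
    [[0,0,0],[0,0,0],1.2],
    [[0,0,0],[0,0,0],1.2]
  ]
}}

```text
clock: 21.0
tcp_pos: [0.5198, 0.0373, 0.0878]
orientation: [0.708, -0.017, 0.706, 0.015]
wrist_force: [-0.6, -4.6, 5.6]
finger_gap: 0.0152
```

```bash
python3 dial.py w18.png
```

```text
[0.5198 0.0373 0.0878] 21.0 [-0.6 -4.6  5.6]
needle 3.26 mm 6.52 ([256, 248, 105, 19, 1309],)
crank world ang -105.11156598380833
```

Emit:
{"fn": "step_arm", "kwargs": {
  "targets": [
    [[0,0,0],[0,-0.12,0.35],1.2],
    [[0,0,0],[0,-0.08,0.36],1.2],
    [[0,0,0],[0,-0.02,0.18],1.2],
    [[0,0,0],[0,0,0],1.2],
    [[0,0,0],[0,0,0],1.2],
    [[0,0,0],[0,0,0],1.2],
    [[0,0,0],[0,0,0],1.2],
    [[0,0,0],[0,0,0],1.2],
    [[0,0,0],[0,0,0],1.2],
    [[0,0,0],[0,0,0],1.2]
  ]
}}

```text
clock: 22.05
tcp_pos: [0.527, 0.0356, 0.0878]
orientation: [0.707, -0.017, 0.707, 0.015]
wrist_force: [-4.5, -4.6, 10.2]
finger_gap: 0.0153
```

```bash
python3 dial.py w19.png
```

```text
[0.527  0.0356 0.0878] 22.05 [-4.5 -4.6 10.2]
needle 3.58 mm 7.15 ([252, 254, 102, 49, 1323],)
crank world ang -95.24657089143403
```

Emit:
{"fn": "step_arm", "kwargs": {
  "targets": [
    [[0,0,0],[0,0,0.15],1.2],
    [[0,0,0],[0,0,0],1.2],
    [[0,0,0],[0,0,0],1.2],
    [[0,0,0],[0,0,0],1.2],
    [[0,0,0],[0,0,0],2.5],
    [[0,0,0],[0,0,0],3.5],
    [[0,0,0],[0,0,0],3.5],
    [[0,0,0],[-1,0,0],3.5],
    [[0,0,0],[-2,0,0],3.5],
    [[0,0,0],[-3,0,0],3.5]
  ]
}}

```text
clock: 23.1
tcp_pos: [0.5277, 0.037, 0.1459]
orientation: [0.706, -0.016, 0.708, 0.017]
wrist_force: [0.2, 0.3, 0.4]
finger_gap: 0.0353
```

Emit:
{"fn": "step_arm", "kwargs": {
  "targets": [
    [[0,0,0],[-4,0,0],3.5],
    [[0,0,0],[-2,2,0],3.5],
    [[0,0,0],[0,2,0],3.5],
    [[0,0,0],[0,0,0],3.5],
    [[0,0,0],[0,0,0],3.5],
    [[0,0,0],[0,0,0],3.5],
    [[0,0,0],[0,0,0],3.5],
    [[0,0,0],[0,0,0],3.5],
    [[0,0,0],[0,0,0],3.5],
    [[0,0,0],[0,0,0],3.5]
  ]
}}

```text
clock: 24.1
tcp_pos: [0.5271, 0.0763, 0.2062]
orientation: [0.707, -0.016, 0.707, 0.016]
wrist_force: [0.4, -0.1, -0.5]
finger_gap: 0.0349
```

```bash
python3 dial.py w20.png; python3 prof.py pics/w20.png
```

```text
[0.5271 0.0763 0.2062] 24.1 [ 0.4 -0.1 -0.5]
needle 3.59 mm 7.18 ([253, 252, 100, 50, 1283],)
crank world ang -151.77340589223598
[0.53097097 0.0782903 ] 0.05000288978515492
0 50.0 59.6 | 8 50.2 59.2 | 16 50.0 59.4 | 24 50.0 59.4 | 32 50.0 59.4 | 40 50.0 60.2 | 48 50.0 61.2 | 56 50.0 61.6 | 64 50.0 61.6 | 72 50.2 59.8 | 80 50.0 64.2 | 88 50.0 59.6 | 96 50.0 59.6 | 104 50.0 59.6 | 112 50.0 59.6 | 119 49.8 59.8 | 128 50.0 59.8 | 136 50.0 59.8 | 144 49.8 60.0 | 152 50.2 60.0 | 160 50.2 60.0 | 168 49.8 60.0 | 176 50.0 59.8 | 184 50.2 60.0 | 192 50.0 60.0 | 200 50.2 59.8 | 208 50.0 59.8 | 216 50.0 59.6 | 224 49.8 59.6 | 232 49.8 59.6 | 239 49.8 59.6 | 248 49.8 61.0 | 256 43.2 62.6 | 264 50.8 63.4 | 272 54.0 63.6 | 280 51.4 57.4 | 288 49.4 61.0 | 296 50.0 60.6 | 304 49.8 59.4 | 312 49.8 59.4 | 320 50.0 59.4 | 328 50.0 59.2 | 336 50.0 59.4 | 344 50.0 59.4 | 352 50.0 59.4 |
```

View pics/w20.png

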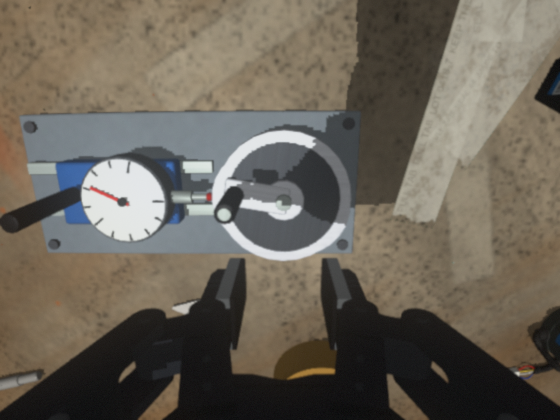

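```bash
python3 -c "
from h import *
print(hand_in())"
```

```text
the job is handed in; nothing more can be done
None
```

The pulley is left standing with its highest place under the plunger. The plunger is pressed about 7.2 mm in, the gripper is clear of everything, and the job is handed in.

**Pressing the indicator on:** I slid the carriage up by its post until the dial read about 3.5 mm on plain rim, then let go of the post.

**Finding the high spot:** A wrist picture of the rim outline showed a swelling of about 4 mm on the far side from the plunger. It also showed a lesser one of about 2 mm, roughly 150° away. I turned the pulley about half a turn by the crank and read the dial on the way:

| Crank angle (world, °) | Dial reading (mm) |
|---|---|
| -60 (plain rim) | 3.3 |
| -79 | 6.3 |
| -89 | 7.1 |
| -95 | 7.2 |
| -105 (past the top) | 6.5 |

I then turned it back to the middle of the top and let go.

**Last checks after letting go:**
- **Dial:** it read 3.59 rad, or 7.2 mm in. That is about 3.9 mm above the plain rim, so this is the higher swelling.
- **Rim picture:** the higher swelling is under the plunger and the lesser one is on the far side. A few edge readings there were spoiled where the crank and plunger cover the rim.
- **Handling forces:** the largest force read on the wrist was about 11 N.

I did not run the lesser swelling under the plunger; I judged it only from the pictures. I also did not measure the bystanders again at the end, but no move came near them. Handing in gives no verdict.

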